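Lock the scrap tin in the stock box

TASK

Lock the round tin of gold scrap away in the low steel stock box: press the thumb lever to lift the latch bar out of its catch and swing the gate well open, slide the tin in through the gateway until it is well inside, then shut the gate fully so that the latch bar drops home in its catch. Keep the tin upright so that nothing spills.

Things in the scene. Friction and masses are not known exactly. Their poses are not given: they have to be found in the camera images.
- stock_box: Low dark-steel box screwed to the bench. Origin on the bench top in the middle of its open front; x points INTO the box, z up. Walls 46 mm high; inside 120 mm wide (y -60 to +60 mm), 125 mm deep, no floor or sill. A half roof (top at 49 mm) covers it from x = 55 mm to the back; the front 55 mm is open above, too short for the tin to go in from above.
- gate (a joint): Gate angle, rad: 0 shut, grows as it swings outwards (free edge to the box's -x), stop at 1.55. Hinge line upright at x = -4, y = -66 mm of the box. Steel leaf 4 mm thick (x -6 to -2 mm when shut), 120 mm wide, z 6 to 51 mm. Stiff hinge (0.03 N m): stays where left. Latched, it moves only 0.02 rad.
- gate_hinge (a point): On the gate's hinge line, 28.5 mm above the bench. Its frame turns with the gate: +y runs along the leaf to the free edge, -x is the outer side, z up.
- gate_edge (a point): Free edge of the gate, 123 mm from the hinge line, 28.5 mm above the bench; axes as gate_hinge.
- latch (a joint): Latch angle, rad: 0 bar level (down in the catch), grows as the bar's end rises, stop 0.42; clears the catch's lip above 0.22. Steel see-saw on the gate's outer face, pivot 104 mm from the hinge line, 30 mm up; 0.15 kg, falls back by itself (0.5 N on the lever lifts it). When the gate is pushed shut the bar rides up the catch's ramp and drops in; rubbing on the lever may hold it up until let go.
- thumb_plate (a point): Middle of the top of the thumb lever's plate, 34 mm up at rest, 36 mm from the pivot, 68 mm from the hinge line along the leaf; axes as gate_hinge when level. Plate 36 mm along the leaf; this point is 28 mm out from the gate's outer face and 23.5 mm from the inside of the lever's upturned outer lip (11 mm high, 4 mm thick). Press down 9 to 14 mm to free the bar; the lip lets you draw the gate outwards.
- bar_end (a point): End of the latch bar (8 mm square, reaching 52 mm past the pivot, away from the hinge), on its axis; moves with the latch. The fixed catch below it is outside the box's +y wall (box y +64 to +86 mm, x -41 to +13 mm): upright lip, back face at x = -18.5 mm, top at z = 34.5 mm, with a ramp in front.
- tin_center (a point): Centre, half-way up, of the loose round brass-coloured tin holding scrap wire: 67 mm in diameter, 20 mm high, open on top, about 60 g, starting on the bench to the left of the box, in front of its gate. z axis up.

How it is judged:
On the way, in this order (a step that is already met when the one before it is completed fails the run):
1. the gate is unlatched and swung well open (beyond 1.0 rad) (value of joint gate above 1 rad), for 0.2 s.
2. the tin is inside the box, its near rim behind the gate line (x of tin_center in the frame of stock_box between 0.033 and 0.12 m and y of tin_center in the frame of stock_box between -0.05 and 0.05 m and height (world z) of tin_center below 0.02 m), for 0.2 s.
At the end, for the whole second after the job is handed in: The tin stands flat on the bench inside the stock box; the gate is shut (within 0.04 rad) and the latch bar has dropped into its catch (latch within 0.06 rad of level) (x of tin_center in the frame of stock_box between 0.03 and 0.12 m and y of tin_center in the frame of stock_box between -0.05 and 0.05 m and height (world z) of tin_center below 0.02 m and angle between tin_center's own z axis and vertical below 0.15 rad and value of joint gate below 0.04 rad and value of joint latch below 0.06 rad); the robot touches nothing.
It fails at once if the tin is tipped by more than 0.5 rad (angle between tin_center's own z axis and vertical above 0.5 rad).
It also fails if it takes over 70 s, if anything falls off the work surface, if the arm or the gripper's body presses on something with over 40 N, if the wrist force passes 120 N, or if a joint passes its speed limit or range.

ROBOT

A 6-joint arm with a two-finger parallel gripper is mounted at the origin on a cart in front of the work surface, level with it; the furniture and walls round the work are solid. World frame = base frame: x ahead of the robot, y to its left, z up, the work surface at z = 0. Lengths are in m, angles in rad, forces in N, time in s.
With the tool pointing down it reaches from about 0.3 to 0.875 m from the base axis. Payload 6.4 kg.
Tool frame: the origin (TCP) lies midway between the tips of the shut fingers; the grasp point (between the pads) lies 19 mm behind it; z points along the fingers, y is the line along which they close (so a half turn about z gives the same grasp; the last joint's range is limited). The gripper opens to 85 mm and grips with 20 to 120 N. Pads are 22 mm wide; open, the fingers measure 114 mm over their backs; the gripper's body (76 mm by 85 mm) begins 54 mm behind the grasp point. The pads swing forward as they close: fully open they stand 13 mm farther back than shut.
Start: joints at [-1.36, 0.181, 1.607, -0, 1.354, -0.206], TCP at [0.233, -0.526, 0.231] pointing down, gripper open.
Joint ranges: [-2.99, 2.99], [-0.89, 2.07], [0.3, 2.58], [-1.14, 4.28], [0, 2.63], [-3.12, 3.12]. Speed limits (rad/s): [2.57, 2.57, 3.01, 3.14, 3.14, 3.14].

INTERFACE

Orientations are given as a unit quaternion [w, x, y, z].
In Python, from bench import sensors, vision, ctrl gives the robot as it stands.
- The arm moves only by the tool carry_out, never from a script. Its argument "deltas" is text: rows parted by semicolons, each of 7 numbers parted by spaces: the shift along the tool's x, y, z in mm, then the turn, a rotation vector about the tool's x, y, z in rad, then the closure, from 0 (fully open) to 1 (shut). In form: tx ty tz ax ay az claw; .... A call has 1 to 12 rows; each row is the pose to reach, as a shift and turn from the pose commanded when the call began, along the tool's axes at that moment; what a row does not reach only later rows make up. A row lasts 1/8 s, in which the tool goes at most 62.5 mm and 10.7 degrees, less where a joint would pass 70% of its speed; a pose out of reach is approached as far as the arm can. A call with a gripper value outside its range is refused whole. The fingers move at their own pace and stop on an object; the grip force is fixed at half the most. Time passes only in rows, so rows that repeat a pose let the fingers close. It gives the time, the measured TCP pose, the force, the opening and the grip force at its end, in the units of the state.
- sensors.get_obs(): the state, without advancing time (a new reading comes with each control period).
- vision.camera(name): name is "scene" or "top" or "wrist"; returns the picture (400x640x3 uint8, blue, green, red); there is no depth.
- vision.camera_model(name): a dict with "K" (3x3 intrinsics, pixels), "extrinsics" (4x4, takes a point from world to camera coordinates); the wrist camera has in their place "hand_eye" (4x4, takes a point from camera to tool coordinates, whose origin is the TCP and whose axes are the flange's). Camera axes: x right, y down, z forward; pixel columns grow to the right and rows downward; lengths in m; the calibration is good to about 2 mm. A picture is of the moment at which its call begins: read the wrist's pose just before it. camera_model takes no time and is no camera call.
- ctrl.hand_in(): hands the job in; it is judged then, once.
The state is a dict: "time_s": time; "q": joint angles; "dq": joint speeds; "joint_efforts": joint torques, N m; "eef_pos": TCP position; "eef_rot": TCP orientation; "wrist_force": force on the tool from outside, world axes, zero at the start; "torque": the same for the moment, N m; "opening": opening from 0.0 (shut) to 1.0 (fully open); "grasp_force": force on a finger pad.
Only numpy, scipy, OpenCV 4.12 (cv2) and the standard library are available. Lean on these libraries where they do the work, as an engineer would, in place of code of your own. Each camera call takes 0.05 s, during which the arm holds its last target. There are 200 camera calls.

## Working session

There is one attempt and no reset: what is moved stays moved. The work goes in short steps, Python scripts to look and compute and a tool call to move; the robot and the scene stay as the last step left them, time stands still between calls to the robot, and variables do not carry over. Pictures are saved under pics/ and viewed, at most 10 in all, crops included, and the job is handed in when it is done.

Besides the shell and the picture viewer there is one more tool, called after ">>>" in YAML: its name, and indented under it one key for each argument. carry_out: Moves the arm, as the interface text tells. Its arguments: {"type":"object","properties":{"deltas":{"type":"string"}},"required":["deltas"]}

```bash
ls; mkdir -p pics; python3 - <<'E'
from bench import sensors, vision
import cv2,numpy as np
np.set_printoptions(precision=4,suppress=True)
o=sensors.get_obs();print(o)
for n in("scene","top"):
    cv2.imwrite(f"pics/{n}0.png",vision.camera(n))
for n in("scene","top","wrist"): print(n,vision.camera_model(n))
E
```

```text
pics
{'time_s': 0.0, 'q': array([-1.3603,  0.1815,  1.608 ,  0.    ,  1.3538, -0.2063]), 'dq': array([ 0.0001, -0.001 ,  0.0005, -0.0012, -0.0008,  0.0004]), 'joint_efforts': array([  0.0019, -44.4869, -35.1335,  -0.0001,   0.0093,  -0.    ]), 'eef_pos': array([ 0.2327, -0.5252,  0.2304]), 'eef_rot': array([-0.0009,  0.9784,  0.2069,  0.    ]), 'wrist_force': array([-0.2065, -0.1384,  0.2924]), 'torque': array([ 0.0601, -0.0093, -0.0145]), 'grasp_force': 0.0, 'opening': 1.0015867899292044}
scene {'K': array([[375.418 ,   0.    , 319.8772],
       [  0.    , 375.418 , 202.4263],
       [  0.    ,   0.    ,   1.    ]]), 'extrinsics': array([[-0.7948, -0.6068,  0.01  ,  0.5699],
       [-0.2734,  0.3433, -0.8985,  0.0984],
       [ 0.5418, -0.7169, -0.4388,  0.7654],
       [ 0.    ,  0.    ,  0.    ,  1.    ]])}
top {'K': array([[511.3958,   0.    , 318.71  ],
       [  0.    , 511.3958, 195.4667],
       [  0.    ,   0.    ,   1.    ]]), 'extrinsics': array([[ 0.0787, -0.9969, -0.0052,  0.2287],
       [-0.9719, -0.0755, -0.2229,  0.5295],
       [ 0.2218,  0.0226, -0.9748,  0.7772],
       [ 0.    ,  0.    ,  0.    ,  1.    ]])}
wrist {'K': array([[352.6419,   0.    , 321.0257],
       [  0.    , 352.6419, 198.771 ],
       [  0.    ,   0.    ,   1.    ]]), 'hand_eye': array([[-0.0005, -0.9563, -0.2924,  0.0761],
       [ 1.    , -0.0002, -0.0008, -0.0012],
       [ 0.0007, -0.2924,  0.9563, -0.1417],
       [ 0.    ,  0.    ,  0.    ,  1.    ]])}
```

View pics/top0.png

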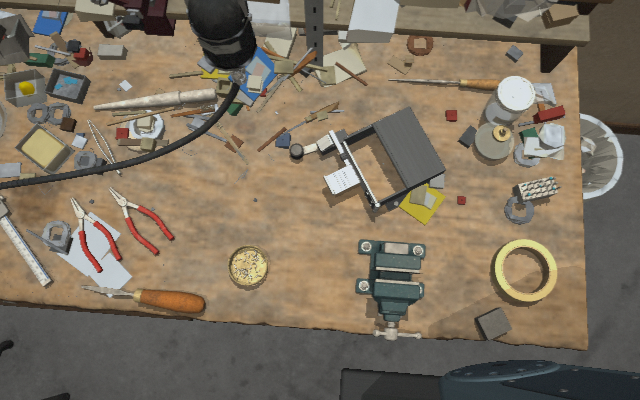

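View pics/scene0.png

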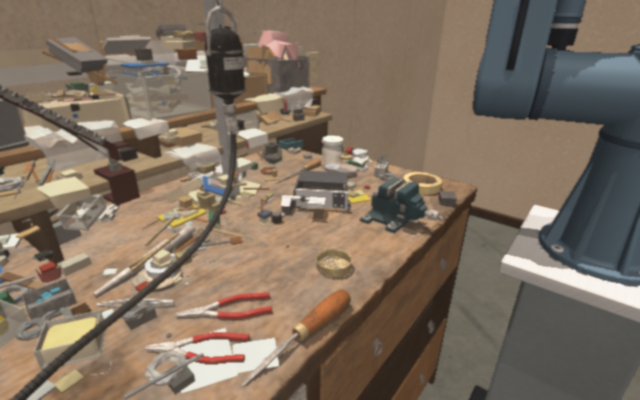

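The top view shows the tin at (248,266). The box is around (395,155), its gate facing left, with the thumb plate near (341,179) and the hinge near (373,205). I'll zoom in.

```bash
python3 - <<'E'
import cv2
i=cv2.imread("pics/top0.png")[95:220,285:455]
cv2.imwrite("pics/topz.png",cv2.resize(i,None,fx=4.7,fy=4.7,interpolation=cv2.INTER_CUBIC))
E
```

```text
(no output)
```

View pics/topz.png

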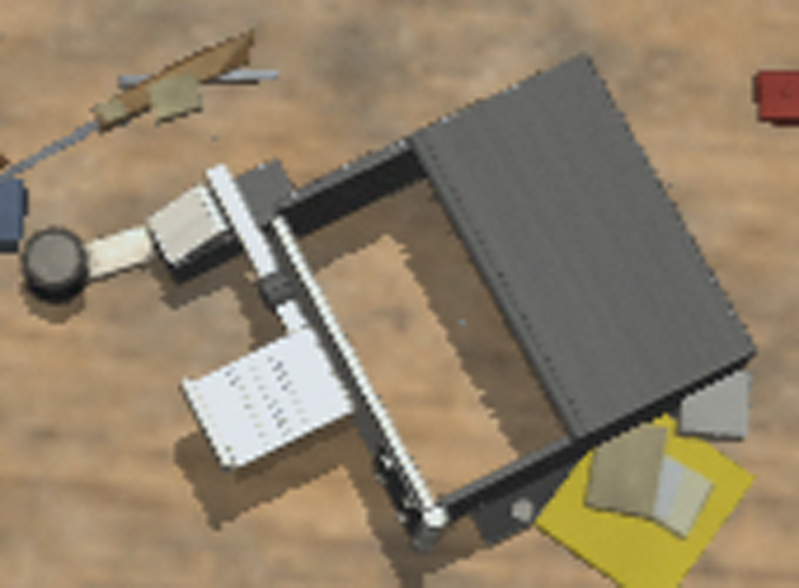

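The crop shows the hinge top at (435,515), the gate's free-edge top at (278,220) and the bar end at (218,170). The roof corners are (412,140), (588,55), (755,352) and (578,437). The plate runs from (185,385) to (355,408). Next I'll fit the box pose.

```bash
cat > h.py <<'E'
import numpy as np, cv2
from bench import sensors, vision
from scipy.spatial.transform import Rotation as R
np.set_printoptions(precision=4,suppress=True)
def ray(n,uv,z,pose=None):
    m=vision.camera_model(n);K=m["K"]
    if n=="wrist":
        T=np.eye(4);q=pose[1];T[:3,:3]=R.from_quat([q[1],q[2],q[3],q[0]]).as_matrix();T[:3,3]=pose[0]
        T=T@m["hand_eye"]
    else: T=np.linalg.inv(m["extrinsics"])
    d=T[:3,:3]@np.linalg.inv(K)@[uv[0],uv[1],1]
    return T[:3,3]+d*(z-T[2,3])/d[2]
E
python3 - <<'E'
from h import *
from scipy.optimize import least_squares
P={'hinge':(435,515,.051,-4,-66),'free':(278,220,.051,-4,57),'rfl':(412,140,.049,55,65),'rfr':(578,437,.049,55,-65),'rbl':(588,55,.049,129,65),'rbr':(755,352,.049,129,-65),'bar':(218,170,.034,None,90),'po1':(185,385,.045,0,0),'po2':(232,467,.045,0,0),'pi1':(305,335,.034,0,0),'pi2':(355,408,.034,0,0),'knob':(55,262,.03,0,0)}
W={k:ray('top',(285+v[0]/4.7-.4,95+v[1]/4.7-.4),v[2]) for k,v in P.items()}
ks=['hinge','free','rfl','rfr']
f=lambda p:np.concatenate([ (np.array([[np.cos(p[2]),-np.sin(p[2])],[np.sin(p[2]),np.cos(p[2])]])@np.array(P[k][3:])/1000+p[:2]-W[k][:2]) for k in ks])
s=least_squares(f,[.5,-.1,-1]);print(s.x,s.fun.reshape(-1,2)*1000)
c,sn=np.cos(s.x[2]),np.sin(s.x[2])
for k in W: print(k,W[k],(np.array([[c,sn],[-sn,c]])@(W[k][:2]-s.x[:2]))*1000)
i=vision.camera('top')[235:300,215:285]; h=cv2.cvtColor(i,cv2.COLOR_BGR2HSV)
for uv,z in (((248,266),.02),((248,266),.01),((228.5,266),.02),((269.5,266),.02)): print('tin',ray('top',uv,z))
E
```

```text
[ 0.5628  0.2025 -1.0296] [[-0.7663 -0.3698]
 [ 0.3238  0.705 ]
 [ 2.5253  0.9301]
 [-2.0828 -1.2653]]
hinge [0.5049 0.1723 0.051 ] [ -3.9222 -65.1527]
free [0.6093 0.2346 0.051 ] [-3.5625 56.3593]
rfl [0.6443 0.1879 0.049 ] [54.4963 62.3564]
rfr [0.5375 0.1231 0.049 ] [ 54.9884 -62.563 ]
rbl [0.6824 0.1252 0.049 ] [127.774  62.677]
rbr [0.5736 0.0614 0.049 ] [126.4692 -63.3826]
bar [0.6329 0.2577 0.034 ] [-11.252   88.4968]
po1 [0.5468 0.2634 0.045 ] [-60.4754  17.7024]
po2 [0.5181 0.2445 0.045 ] [-59.0505 -16.7048]
pi1 [0.5719 0.2214 0.034 ] [-11.549   17.6032]
pi2 [0.5459 0.2016 0.034 ] [ -7.9543 -14.9007]
knob [0.594  0.3151 0.03  ] [-80.4624  84.6937]
tin [0.3898 0.3783 0.02  ]
tin [0.3906 0.3798 0.01  ]
tin [0.3873 0.4108 0.02  ]
tin [0.3926 0.3425 0.02  ]
```

```bash
cat >> h.py <<'E'
BX,BY,BT=.5628,.2025,-1.0296
def box(x,y):  # mm box -> world m
    c,s=np.cos(BT),np.sin(BT); return np.array([BX+(c*x-s*y)/1000, BY+(s*x+c*y)/1000])
def gate(g,r,out): # point at r along leaf, out mm from outer face; world
    l=np.array([-np.sin(g),np.cos(g)]);n=np.array([-np.cos(g),-np.sin(g)])
    return box(*(np.array([-4,-66])+r*l+(out+2)*n))
def to(xy,z,head):
    o=sensors.get_obs();q=o["eef_rot"];C=R.from_quat([q[1],q[2],q[3],q[0]])
    T=R.from_matrix(np.array([[np.cos(head),np.sin(head),0],[np.sin(head),-np.cos(head),0],[0,0,-1]]))
    d=C.inv().apply(np.array([*xy,z])-o["eef_pos"])*1000
    print(np.round(d,1),np.round((C.inv()*T).as_rotvec(),3))
HG=BT+np.pi/2   # tool x along leaf (gate work), add gate angle
HT=HG+np.pi/2   # tool y along box y (tin work)
E
python3 - <<'E'
from h import *
for uv in ((358,243),(425,243),(390,250),(390,285),(390,330)): print(ray('top',uv,.0),ray('top',uv,.06))
to(gate(0,68,28),.13,HG)
for g in (0,.4,.8,1.3): print(gate(g,68,37))
E
```

```text
[0.4453 0.1967 0.    ] [0.437  0.2003 0.06  ]
[0.4543 0.0818 0.    ] [0.4454 0.0933 0.06  ]
[0.4376 0.1412 0.    ] [0.4298 0.1487 0.06  ]
[0.3784 0.1384 0.    ] [0.3747 0.146  0.06  ]
[0.3048 0.1349 0.    ] [0.3062 0.1428 0.06  ]
[ 594.2 -565.8  101.5] [-0.001 -0.    -0.124]
[0.5424 0.2404]
[0.5127 0.2499]
[0.4817 0.247 ]
[0.4484 0.227 ]
```

>>> carry_out:
  deltas: "50 -47 0 0 0 -0.02 1; 100 -94 10 0 0 -0.04 1; 150 -141 20 0 0 -0.06 1; 200 -188 30 0 0 -0.08 1; 250 -235 40 0 0 -0.1 1; 300 -282 50 0 0 -0.124 1; 340 -322 60 0 0 -0.124 1; 380 -362 60 0 0 -0.124 1; 420 -400 60 0 0 -0.124 1; 460 -438 60 0 0 -0.124 1; 500 -476 60 0 0 -0.124 1; 540 -514 60 0 0 -0.124 1"

```text
time_s: 1.65
eef_pos: [0.5189, 0.165, 0.1712]
eef_rot: [0.0, 0.964, 0.267, 0.0]
wrist_force: [1.0, -0.6, -0.7]
opening: 0.002
grasp_force: 0.0
```

```bash
python3 - <<'E'
from h import *
print(sensors.get_obs()["eef_pos"]); to(gate(0,68,28),.13,HG)
E
```

```text
[0.5189 0.165  0.1712]
[ 59.  -43.5  41.2] [ 0. -0. -0.]
```

>>> carry_out:
  deltas: "30 -22 20 0 0 0 1; 59 -43.5 41 0 0 0 1; 59 -43.5 41 0 0 0 1; 59 -43.5 41 0 0 0 1"

```text
time_s: 2.15
eef_pos: [0.5464, 0.2302, 0.1301]
eef_rot: [0.0, 0.964, 0.267, -0.0]
wrist_force: [-0.1, -1.0, 0.4]
opening: -0.002
grasp_force: 0.0
```

```bash
python3 - <<'E'
from h import *
o=sensors.get_obs(); print(o["eef_pos"],o["eef_rot"],o["wrist_force"]); i=vision.camera("wrist")
# overlay: predicted points
m=vision.camera_model("wrist");q=o["eef_rot"];T=np.eye(4);T[:3,:3]=R.from_quat([q[1],q[2],q[3],q[0]]).as_matrix();T[:3,3]=o["eef_pos"]
E=np.linalg.inv(T@m["hand_eye"])
cv2.imwrite("pics/w1raw.png",i)
pts=[(*gate(0,68,28),.034),(*gate(0,123,-4),.051),(*gate(0,123,0),.051),(*gate(0,0,-2),.051),(*box(55,0),.049)]+[(*gate(0,68+a,51.5),.045) for a in(-18,18)]+[(*box(-18.5,75),.0345),(*box(-41,86),0)]
for p in pts:
    c=E@[*p,1];u=m["K"]@c[:3];u=u[:2]/u[2];print(u)
    if abs(u).max()<2000: cv2.circle(i,tuple(int(v) for v in u),2,(0,0,255),-1)
cv2.imwrite("pics/w1.png",i)
E
```

```text
[0.5464 0.2302 0.1301] [ 0.0001  0.9636  0.2673 -0.0004] [-0.0587 -1.0059  0.4052]
[320.2149 201.0606]
[372.098  123.9608]
[365.5909 123.9633]
[362.0965 298.6363]
[453.4964 210.611 ]
[286.2322 230.6569]
[284.6358 180.0974]
[344.1368  93.2208]
[310.608   77.1504]
```

View pics/w1.png

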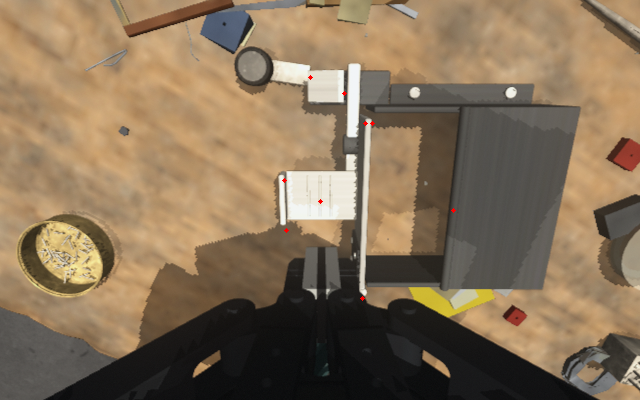

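The wrist view shows the plate centre at about (320,195) and the prediction at (320,201), so I'll shift the box about 2 mm along its y. The tin is clear of clutter. Now I'll press the lever.

```bash
sed -i 's/^BX,BY,BT=.*/BX,BY,BT=.5643,.2034,-1.0296/' h.py; python3 - <<'E'
from h import *
to(gate(0,68,30),.045,HG);to(gate(0,68,30),.022,HG)
E
```

```text
[ 3.4 -4.3 85.7] [ 0.    -0.    -0.001]
[  3.4  -4.3 108.7] [ 0.    -0.    -0.001]
```

>>> carry_out:
  deltas: "3.4 -4.3 30 0 0 0 1; 3.4 -4.3 60 0 0 0 1; 3.4 -4.3 86 0 0 0 1; 3.4 -4.3 95 0 0 0 1; 3.4 -4.3 102 0 0 0 1; 3.4 -4.3 108 0 0 0 1; 3.4 -4.3 108.5 0 0 0 1; 3.4 -4.3 108.5 0 0 0 1"

```text
time_s: 3.2
eef_pos: [0.5478, 0.236, 0.0223]
eef_rot: [0.0, 0.964, 0.267, 0.0]
wrist_force: [0.1, -0.4, 1.3]
opening: -0.004
grasp_force: 0.4
```

```bash
python3 - <<'E'
from h import *
o=sensors.get_obs(); print(o["eef_pos"],o["wrist_force"])
for g in np.arange(0,1.36,.15): to(gate(g,68,39),.022,HG+g)
i=vision.camera("scene");cv2.imwrite("pics/s1.png",cv2.resize(i[165:235,260:380],None,fx=6,fy=6,interpolation=cv2.INTER_CUBIC))
E
```

```text
[0.5478 0.236  0.0223] [ 0.0779 -0.3675  1.2883]
[-0.7 -8.6  0.3] [ 0.    -0.001 -0.   ]
[ -7.5 -18.3   0.3] [ 0.    -0.001 -0.15 ]
[-15.8 -26.8   0.3] [ 0.    -0.001 -0.3  ]
[-25.3 -34.    0.3] [ 0.001 -0.001 -0.45 ]
[-35.7 -39.8   0.3] [ 0.001 -0.001 -0.6  ]
[-46.9 -43.9   0.3] [ 0.001 -0.001 -0.75 ]
[-58.5 -46.3   0.3] [ 0.001 -0.001 -0.9  ]
[-70.4 -46.9   0.3] [ 0.001 -0.001 -1.05 ]
[-82.2 -45.8   0.3] [ 0.001 -0.    -1.2  ]
[-93.8 -42.9   0.2] [ 0.001 -0.    -1.35 ]
```

View pics/s1.png

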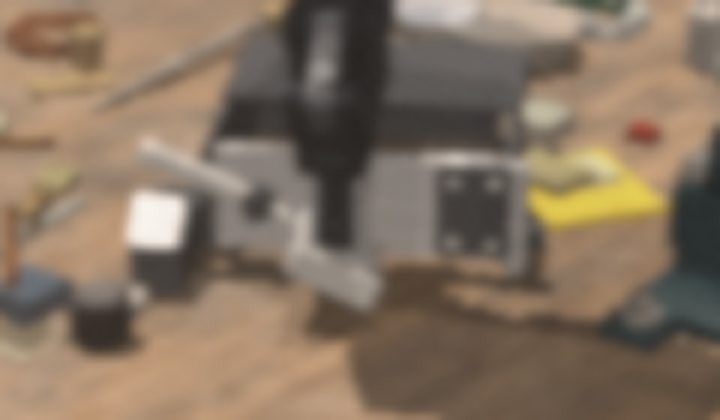

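The bar end is lifted well clear of the catch, at (150,150) in the crop. Now I'll draw the gate out along the arc.

>>> carry_out:
  deltas: "-0.5 -5 0 0 0 0 1; -0.7 -8.6 0 0 0 0 1; -4 -13.5 0 0 0 -0.075 1; -7.5 -18.3 0 0 0 -0.15 1; -11.5 -22.7 0 0 0 -0.225 1; -15.8 -26.8 0 0 0 -0.3 1; -20.5 -30.5 0 0 0 -0.375 1; -25.3 -34 0 0 0 -0.45 1; -30.5 -37 0 0 0 -0.525 1; -35.7 -39.8 0 0 0 -0.6 1"

```text
time_s: 4.5
eef_pos: [0.4963, 0.2515, 0.0221]
eef_rot: [0.0, 0.841, 0.541, 0.0]
wrist_force: [0.3, -2.8, 1.9]
opening: -0.002
grasp_force: 1.7
```

```bash
python3 - <<'E'
from h import *
o=sensors.get_obs(); print(o["eef_pos"],o["wrist_force"])
for g in np.arange(.7,1.31,.1): to(gate(g,68,39),.022,HG+g)
E
```

```text
[0.4963 0.2515 0.0221] [ 0.2591 -2.7819  1.8946]
[-4.1 -6.3  0.1] [ 0.001  0.    -0.097]
[ -9.1 -12.5   0.1] [ 0.001  0.    -0.197]
[-14.7 -18.    0.1] [ 0.001  0.    -0.297]
[-20.9 -23.    0.1] [ 0.001  0.    -0.397]
[-27.6 -27.4   0.1] [ 0.001  0.001 -0.497]
[-34.6 -31.1   0.1] [ 0.001  0.001 -0.597]
[-42.  -34.    0.1] [ 0.001  0.001 -0.697]
```

>>> carry_out:
  deltas: "-4.1 -6.3 0 0 0 -0.1 1; -9.1 -12.5 0 0 0 -0.2 1; -14.7 -18 0 0 0 -0.3 1; -20.9 -23 0 0 0 -0.4 1; -27.6 -27.4 0 0 0 -0.5 1; -34.6 -31.1 0 0 0 -0.6 1; -42 -34 0 0 0 -0.7 1; -42 -34 0 0 0 -0.7 1; -38.5 -31 -5 0 0 -0.7 1; -38.5 -31 -40 0 0 -0.7 1; -38.5 -31 -90 0 0 -0.7 1; -38.5 -31 -130 0 0 -0.7 1"

```text
time_s: 6.0
eef_pos: [0.4524, 0.2303, 0.1538]
eef_rot: [0.0, 0.606, 0.795, 0.001]
wrist_force: [1.2, -0.5, -0.2]
opening: 0.0
grasp_force: 0.0
```

```bash
python3 - <<'E'
from h import *
o=sensors.get_obs(); print(o["eef_pos"],o["wrist_force"])
to((.390,.379),.10,HT)
i=vision.camera("top");cv2.imwrite("pics/t2.png",i)
E
```

```text
[0.4524 0.2303 0.1538] [ 1.1559 -0.5482 -0.2079]
[160.  -20.8  53.9] [ 0.001 -0.    -0.272]
```

View pics/t2.png

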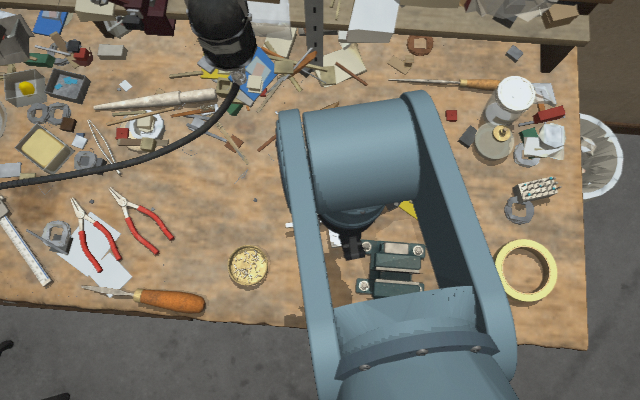

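The arm hides the gate in this view. I'll go above the tin with the gripper open and look at both.

>>> carry_out:
  deltas: "40 -5 0 0 0 -0.1 0; 80 -10 0 0 0 -0.2 0; 120 -15 0 0 0 -0.272 0; 160 -21 20 0 0 -0.272 0; 160 -21 20 0 0 -0.272 0; 160 -21 20 0 0 -0.272 0"

```text
time_s: 6.8
eef_pos: [0.3892, 0.3783, 0.1317]
eef_rot: [-0.0, 0.492, 0.871, -0.0]
wrist_force: [-0.3, -1.0, 0.8]
opening: 0.999
grasp_force: 0.0
```

```bash
python3 - <<'E'
from h import *
o=sensors.get_obs(); print(o["eef_pos"],o["eef_rot"],o["opening"])
i=vision.camera("wrist");t=vision.camera("top")
z=cv2.resize(t[100:300,240:440],(400,400),interpolation=cv2.INTER_CUBIC)
cv2.imwrite("pics/c3.png",np.hstack([z,i[:,130:530]]))
for uv in ((305,199),(340,199)): print(ray('wrist',uv,.02,(o["eef_pos"],o["eef_rot"])))
m=vision.camera_model("wrist");q=o["eef_rot"];T=np.eye(4);T[:3,:3]=R.from_quat([q[1],q[2],q[3],q[0]]).as_matrix();T[:3,3]=o["eef_pos"]
c=np.linalg.inv(T@m["hand_eye"])@[.390,.379,.02,1];u=m["K"]@c[:3];print(u/u[2])
E
```

```text
[0.3892 0.3783 0.1317] [-0.      0.4919  0.8706 -0.0002] 0.9993201196768282
[0.3812 0.3712 0.02  ]
[0.4038 0.3848 0.02  ]
[320.3169 196.2746   1.    ]
```

View pics/c3.png

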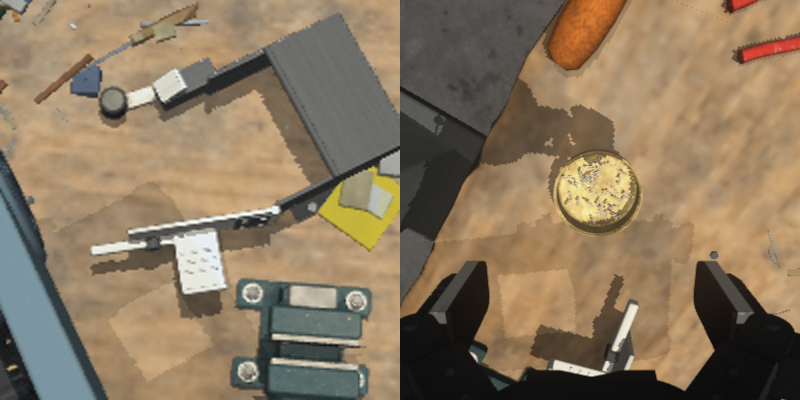

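The gate is open to about 1.3 rad. In the wrist crop the tin is at about (598,192). I'll refine its centre.

```bash
python3 - <<'E'
from h import *
w=cv2.imread("pics/c3.png")[:,400:]; o=sensors.get_obs();p=(o["eef_pos"],o["eef_rot"])
def blob(im,lo,cx,cy,r):
    h=cv2.cvtColor(im,cv2.COLOR_BGR2HSV);m=cv2.inRange(h,lo,(36,255,255));k=np.zeros_like(m);cv2.circle(k,(cx,cy),r,255,-1);m&=k
    m=cv2.morphologyEx(m,cv2.MORPH_CLOSE,np.ones((9,9)));c=max(cv2.findContours(m,0,2)[0],key=cv2.contourArea);return cv2.minEnclosingCircle(c),cv2.boundingRect(c)
b=blob(w,(22,70,60),198,192,55);print(b);(u,v),_=b[0]
print(ray('wrist',(u+130,v),.01,p), ray('wrist',(328.5,191.5),.02,p))
t=cv2.imread("pics/top0.png");b=blob(t,(22,70,60),248,266,28);print(b,ray('top',b[0][0],.01))
to(ray('wrist',(u+130,v),.01,p)[:2],-.004,HT)
E
```

```text
(((196.2526397705078, 186.79425048828125), 36.394195556640625), (160, 157, 71, 64))
[0.3924 0.3848 0.01  ] [0.3942 0.3848 0.02  ]
(((247.55404663085938, 264.8513488769531), 19.883670806884766), (228, 246, 40, 39)) [0.3924 0.3808 0.01  ]
[  4.7   5.7 136.2] [ 0.001  0.    -0.   ]
```

>>> carry_out:
  deltas: "2.5 5.7 45 0 0 0 0; 2.5 5.7 90 0 0 0 0; 2.5 5.7 120 0 0 0 0; 2.5 5.7 135 0 0 0 0; 2.5 5.7 135.5 0 0 0 0.1; 2.5 5.7 135.5 0 0 0 0.2; 2.5 5.7 135.5 0 0 0 0.3; 2.5 5.7 135.5 0 0 0 0.4; 2.5 5.7 135.5 0 0 0 0.4; 2.5 5.7 135.5 0 0 0 0.4"

```text
time_s: 8.15
eef_pos: [0.394, 0.384, -0.0014]
eef_rot: [0.001, 0.492, 0.871, 0.001]
wrist_force: [-1.5, -2.6, 6.7]
opening: 0.733
grasp_force: 65.8
```

```bash
python3 - <<'E'
from h import *
o=sensors.get_obs(); print(o["eef_pos"],o["wrist_force"],o["opening"],o["grasp_force"])
for p in ((-240,-57),(-150,15),(-60,14),(0,8),(38,2)): to(box(*p),.002,HT)
E
```

```text
[ 0.394   0.384  -0.0014] [-1.452  -2.5754  6.7109] 0.7325233506944625 65.83167695709562
[-2.5 -4.1 -3.4] [0.003 0.    0.001]
[-92.6  67.8  -3.2] [0.003 0.    0.001]
[-182.6   66.7   -3.2] [0.003 0.    0.001]
[-242.6   60.7   -3.2] [0.003 0.    0.001]
[-280.6   54.6   -3.2] [0.003 0.    0.001]
```

The tin is gripped. I'll lift it over the gate and descend in front of the gateway, where there is clearance.

>>> carry_out:
  deltas: "0 0 -10 0 0 0 0.4; 0 0 -30 0 0 0 0.4; 0 0 -55 0 0 0 0.4; 0 0 -75 0 0 0 0.4; 0 0 -75 0 0 0 0.4"

```text
time_s: 8.78
eef_pos: [0.3944, 0.3844, 0.0741]
eef_rot: [0.001, 0.492, 0.871, 0.002]
wrist_force: [0.3, -0.2, -0.6]
opening: 0.73
grasp_force: 66.2
```

```bash
python3 - <<'E'
from h import *
o=sensors.get_obs(); print(o["eef_pos"],o["wrist_force"],o["opening"],o["grasp_force"])
w=vision.camera("wrist");t=vision.camera("top")
cv2.imwrite("pics/c4.png",np.hstack([cv2.resize(t[100:300,200:400],(400,400)),w[:,130:530]]))
for p in ((-150,14),(-62,12)): to(box(*p),.074,HT)
E
```

```text
[0.3944 0.3844 0.0741] [ 0.2685 -0.1601 -0.6386] 0.7296937787948196 66.1857579118805
[-92.7  68.3  -2.4] [ 0.001 -0.     0.001]
[-180.7   66.2   -2.4] [ 0.001 -0.     0.001]
```

View pics/c4.png

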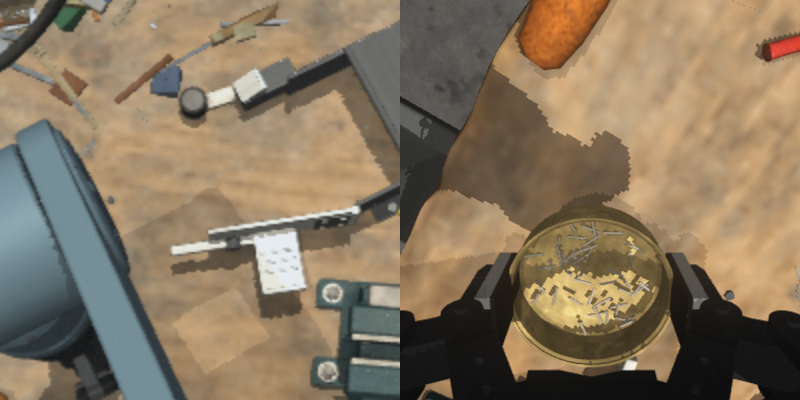

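The tin is held level between the pads. I'll carry it over to (-62, 12) in the box frame and lower it.

>>> carry_out:
  deltas: "-30 22 -6 0 0 0 0.4; -60 45 -6 0 0 0 0.4; -93 68 -6 0 0 0 0.4; -122 68 -6 0 0 0 0.4; -151 67 -6 0 0 0 0.4; -175 66 -6 0 0 0 0.4; -181 66 -3 0 0 0 0.4; -181 66 -3 0 0 0 0.4"

```text
time_s: 9.88
eef_pos: [0.5418, 0.2622, 0.0731]
eef_rot: [-0.001, 0.492, 0.87, -0.001]
wrist_force: [-0.0, 0.6, -0.9]
opening: 0.735
grasp_force: 66.2
```

```bash
python3 - <<'E'
from h import *
o=sensors.get_obs(); print(o["eef_pos"],o["wrist_force"],o["opening"],o["grasp_force"])
for p in ((-62,12),(-45,6),(0,1),(40,0)): to(box(*p),.003,HT)
E
```

```text
[0.5418 0.2622 0.0731] [-0.0169  0.6128 -0.8851] 0.7347859117359308 66.18673941593443
[-0.1  1.1 70.1] [-0.002 -0.001  0.   ]
[-17.1  -4.9  70.1] [-0.002 -0.001  0.   ]
[-62.1  -9.9  70.1] [-0.002 -0.001  0.   ]
[-102.1  -10.9   70.1] [-0.002 -0.001  0.   ]
```

>>> carry_out:
  deltas: "0 1 25 0 0 0 0.4; 0 1 50 0 0 0 0.4; 0 1 68 0 0 0 0.4; -9 -2 69 0 0 0 0.4; -17 -5 69 0 0 0 0.4; -32 -7 69 0 0 0 0.4; -47 -9 69 0 0 0 0.4; -62 -10 69 0 0 0 0.4; -62 -10 69 0 0 0 0.4"

```text
time_s: 11.0
eef_pos: [0.5671, 0.2026, 0.0056]
eef_rot: [0.0, 0.493, 0.87, 0.0]
wrist_force: [-0.4, -0.0, -0.2]
opening: 0.732
grasp_force: 66.2
```

```bash
python3 - <<'E'
from h import *
o=sensors.get_obs(); print(o["eef_pos"],o["wrist_force"],o["opening"],o["grasp_force"])
for p in ((0,0),(36,0)): to(box(*p),-.001,HT)
E
```

```text
[0.5671 0.2026 0.0056] [-0.3765 -0.045  -0.1599] 0.7324718842320884 66.16764307218546
[ 2.2 -2.   6.6] [ 0.001  0.    -0.001]
[-33.8  -1.9   6.6] [ 0.001  0.    -0.001]
```

>>> carry_out:
  deltas: "-12 -2 1 0 0 0 0.4; -24 -2 2 0 0 0 0.4; -34 -2 3 0 0 0 0.4; -34 -2 5 0 0 0 0.4; -34 -2 6.5 0 0 0 0.4; -34 -2 6.5 0 0 0 0.3; -34 -2 6.5 0 0 0 0.2; -34 -2 6.5 0 0 0 0.14; -34 -2 6.5 0 0 0 0.14; -34 -2 6.5 0 0 0 0.14"

```text
time_s: 12.25
eef_pos: [0.5819, 0.1739, -0.0012]
eef_rot: [0.0, 0.492, 0.871, 0.0]
wrist_force: [-0.3, -0.2, 0.4]
opening: 0.861
grasp_force: 0.0
```

```bash
python3 - <<'E'
from h import *
o=sensors.get_obs(); print(o["eef_pos"],o["wrist_force"],o["opening"],o["grasp_force"])
E
```

```text
[ 0.5819  0.1739 -0.0012] [-0.3418 -0.2289  0.3698] 0.8609214408403335 0.0
```

Released cleanly. Now I'll lift, move back along box -x, close the fingers and check where the tin is.

>>> carry_out:
  deltas: "0 0 -15 0 0 0 0.14; 0 0 -35 0 0 0 0.14; 0 0 -65 0 0 0 0.14; 0 0 -100 0 0 0 0.3; 30 0 -120 0 0 0 0.6; 60 0 -120 0 0 0 1; 90 0 -120 0 0 0 1; 90 0 -120 0 0 0 1"

```text
time_s: 13.25
eef_pos: [0.5349, 0.2527, 0.1207]
eef_rot: [0.001, 0.491, 0.871, 0.001]
wrist_force: [0.1, 0.2, 0.8]
opening: -0.002
grasp_force: 0.0
```

```bash
python3 - <<'E'
from h import *
o=sensors.get_obs(); print(o["eef_pos"],o["wrist_force"],o["opening"])
w=vision.camera("wrist");t=vision.camera("top")
cv2.imwrite("pics/c5.png",np.hstack([cv2.resize(t[100:300,240:440],(400,400)),w[:,130:530]]))
for p in ((-14,0),(22,0)): to(box(*p),.004,HT)
E
```

```text
[0.5349 0.2527 0.1207] [0.0867 0.1753 0.7841] -0.0016664341909452549
[-41.2  -0.6 116.2] [0.002 0.001 0.002]
[-77.2  -0.6 116.2] [0.002 0.001 0.002]
```

View pics/c5.png

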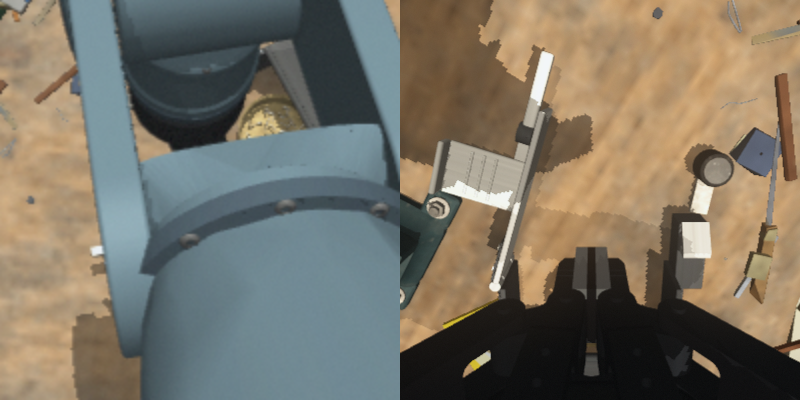

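The tin is in the box with its near rim just behind the gate line. I'll push it about 20 mm deeper with the shut fingers.

>>> carry_out:
  deltas: "-20 -0.6 30 0 0 0 1; -38 -0.6 60 0 0 0 1; -38 -0.6 95 0 0 0 1; -38 -0.6 115 0 0 0 1; -41 -0.6 115 0 0 0 1; -46 -0.6 115 0 0 0 1; -51 -0.6 115 0 0 0 1; -56 -0.6 115 0 0 0 1; -61 -0.6 115 0 0 0 1; -66 -0.6 115 0 0 0 1; -66 -0.6 115 0 0 0 1"

```text
time_s: 14.72
eef_pos: [0.5692, 0.1936, 0.0038]
eef_rot: [0.0, 0.492, 0.87, -0.0]
wrist_force: [-0.2, 0.0, -0.5]
opening: -0.001
grasp_force: 0.0
```

>>> carry_out:
  deltas: "15 0 0 0 0 0 1; 30 0 0 0 0 0 1; 30 0 -50 0 0 0 1; 30 0 -110 0 0 0 1; 60 0 -150 0 0 0 1; 60 0 -150 0 0 0 1"

```text
time_s: 15.48
eef_pos: [0.5389, 0.2486, 0.1581]
eef_rot: [0.003, 0.491, 0.871, 0.003]
wrist_force: [0.1, 0.7, -0.2]
opening: -0.0
grasp_force: 0.0
```

```bash
python3 - <<'E'
from h import *
o=sensors.get_obs(); print(o["eef_pos"],o["wrist_force"],o["opening"])
g=1.3
for z in (.12,.04): to(gate(g,68,22),z,HG+g)
E
```

```text
[0.5389 0.2486 0.1581] [ 0.1183  0.6676 -0.2398] -0.00035942531949370837
[ 24.5 -72.7  37.5] [0.008 0.001 0.275]
[ 24.7 -73.2 117.5] [0.008 0.001 0.275]
```

>>> carry_out:
  deltas: "8 -24 0 0 0 0.1 1; 16 -48 20 0 0 0.2 1; 24.5 -72.7 37 0 0 0.275 1; 24.5 -72.7 60 0 0 0.275 1; 24.5 -72.7 60 0 0 0.275 1"

```text
time_s: 16.1
eef_pos: [0.4603, 0.2286, 0.091]
eef_rot: [-0.002, 0.606, 0.795, -0.002]
wrist_force: [0.0, 0.7, 0.0]
opening: -0.001
grasp_force: 0.0
```

```bash
python3 - <<'E'
from h import *
o=sensors.get_obs(); print(o["eef_pos"],o["wrist_force"])
w=vision.camera("wrist");t=vision.camera("top")
cv2.imwrite("pics/c6.png",np.hstack([cv2.resize(t[100:300,240:440],(400,400)),w[:,130:530]]))
g=1.3;to(gate(g,68,22),.04,HG+g)
E
```

```text
[0.4603 0.2286 0.091 ] [0.0027 0.701  0.0017]
[ 2.3  2.3 53.5] [-0.001  0.    -0.003]
```

View pics/c6.png

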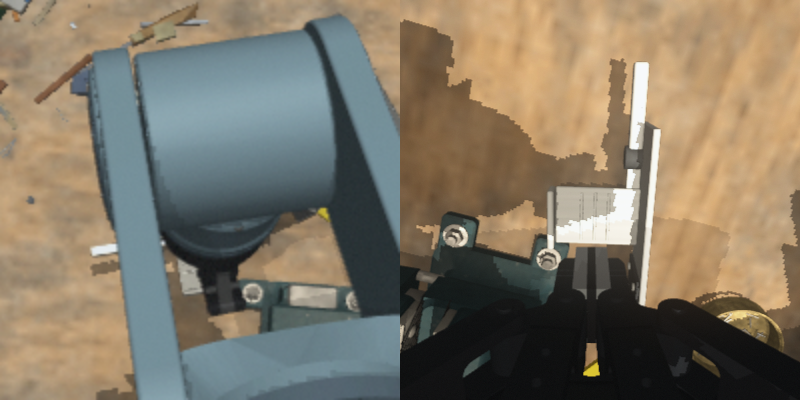

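The fingers (x about 594) sit midway between the lip (552) and the leaf (650). I'll descend to 40 mm.

>>> carry_out:
  deltas: "2.3 2.3 20 0 0 0 1; 2.3 2.3 40 0 0 0 1; 2.3 2.3 52 0 0 0 1; 2.3 2.3 52 0 0 0 1"

```text
time_s: 16.7
eef_pos: [0.4645, 0.2317, 0.0414]
eef_rot: [-0.0, 0.607, 0.795, -0.0]
wrist_force: [-0.2, 0.1, -0.3]
opening: -0.006
grasp_force: 0.0
```

```bash
python3 - <<'E'
from h import *
o=sensors.get_obs(); print(o["eef_pos"],o["wrist_force"])
for g in (1.25,1.1,.95,.8,.65,.5,.35): to(gate(g,68,16),.04,HG+g)
E
```

```text
[0.4645 0.2317 0.0414] [-0.2204  0.0952 -0.3016]
[1.1 9.4 1.4] [-0.001  0.     0.047]
[ 2.5 19.8  1.4] [-0.001  0.     0.197]
[ 2.4 30.4  1.4] [-0.001  0.     0.347]
[ 0.7 40.8  1.4] [-0.001  0.     0.497]
[-2.6 50.8  1.4] [-0.001  0.     0.647]
[-7.3 60.2  1.3] [-0.001  0.     0.797]
[-13.4  68.9   1.3] [-0.001  0.001  0.947]
```

>>> carry_out:
  deltas: "1.1 9.4 1 0 0 0.05 1; 2 14.6 1 0 0 0.12 1; 2.5 19.8 1 0 0 0.2 1; 2.5 25 1 0 0 0.27 1; 2.4 30.4 1 0 0 0.35 1; 1.7 35.6 1 0 0 0.42 1; 0.7 40.8 1 0 0 0.5 1; -0.8 45.8 1 0 0 0.57 1; -2.6 50.8 1 0 0 0.65 1; -4.8 55.5 1 0 0 0.72 1; -7.3 60.2 1 0 0 0.8 1; -7.3 60.2 1 0 0 0.8 1"

```text
time_s: 18.2
eef_pos: [0.5258, 0.2407, 0.0419]
eef_rot: [0.0, 0.868, 0.496, 0.001]
wrist_force: [-0.8, 0.1, -0.0]
opening: 0.001
grasp_force: 0.0
```

```bash
python3 - <<'E'
from h import *
o=sensors.get_obs(); print(o["eef_pos"],o["wrist_force"])
for g in (.4,.3,.2,.1,.05,0): to(gate(g,68,16),.04,HG+g)
E
```

```text
[0.5258 0.2407 0.0419] [-0.7839  0.0516 -0.0386]
[0.7 5.8 1.9] [ 0.001 -0.001  0.097]
[ 1.5 12.8  1.9] [ 0.001 -0.001  0.197]
[ 1.6 19.8  1.9] [ 0.001 -0.002  0.297]
[ 0.9 26.8  1.9] [ 0.001 -0.002  0.397]
[ 0.4 30.3  1.9] [ 0.001 -0.002  0.447]
[-0.4 33.7  1.9] [ 0.001 -0.002  0.497]
```

>>> carry_out:
  deltas: "0.7 5.8 1.5 0 0 0.1 1; 1.5 12.8 1.5 0 0 0.2 1; 1.6 16.3 1.5 0 0 0.25 1; 1.6 19.8 1.5 0 0 0.3 1; 1.3 23.3 1.5 0 0 0.35 1; 0.9 26.8 1.5 0 0 0.4 1; 0.4 30.3 1.5 0 0 0.45 1; 0 32 1.5 0 0 0.475 1; -0.4 33.7 1.5 0 0 0.5 1; -0.4 33.7 1.5 0 0 0.5 1"

```text
time_s: 19.45
eef_pos: [0.5539, 0.2228, 0.0395]
eef_rot: [0.0, 0.964, 0.266, 0.0]
wrist_force: [0.2, -0.0, 0.4]
opening: 0.004
grasp_force: 0.0
```

```bash
python3 - <<'E'
from h import *
o=sensors.get_obs(); print(o["eef_pos"],o["wrist_force"])
for a in (16,14.5,12): to(gate(0,68,a),.04,HG)
E
```

```text
[0.5539 0.2228 0.0395] [ 0.2441 -0.0158  0.3762]
[ 1.  -0.  -0.5] [ 0.001 -0.    -0.003]
[ 1.   1.5 -0.5] [ 0.001 -0.    -0.003]
[ 1.   4.  -0.5] [ 0.001 -0.    -0.003]
```

Not much force yet. I'll keep pushing inward in small steps while watching it.

>>> carry_out:
  deltas: "1 1 0 0 0 0 1; 1 2 0 0 0 0 1; 1 3 0 0 0 0 1; 1 4 0 0 0 0 1; 1 4 0 0 0 0 1"

```text
time_s: 20.08
eef_pos: [0.5563, 0.2205, 0.0392]
eef_rot: [-0.0, 0.964, 0.266, -0.0]
wrist_force: [-1.0, 2.7, -0.4]
opening: 0.0
grasp_force: 1.1
```

>>> carry_out:
  deltas: "0 1 0 0 0 0 1; 0 2 0 0 0 0 1; 0 3 0 0 0 0 1; 0 4 0 0 0 0 1; 0 4 0 0 0 0 1"

```text
time_s: 20.7
eef_pos: [0.5566, 0.2199, 0.0392]
eef_rot: [-0.002, 0.964, 0.266, -0.001]
wrist_force: [-6.6, 13.2, 3.2]
opening: 0.003
grasp_force: 7.6
```

A hard stop: 0.7 mm of travel for 4 mm commanded, at 15 N. I'll back off, lift clear and compare the images numerically with the start, when the gate was latched shut.

>>> carry_out:
  deltas: "0 -4 0 0 0 0 1; 0 -10 0 0 0 0 1; 0 -10 -30 0 0 0 1; 0 -10 -80 0 0 0 1; -30 -30 -140 0 0 0 1; -80 -30 -160 0 0 0 1; -140 0 -160 0 0 0 1; -200 30 -160 0 0 0 1; -260 30 -160 0 0 0 1; -320 30 -160 0 0 0 1; -320 30 -160 0 0 0 1"

```text
time_s: 22.08
eef_pos: [0.2971, 0.0256, 0.1994]
eef_rot: [0.001, 0.965, 0.263, 0.001]
wrist_force: [0.5, -0.5, -0.1]
opening: -0.003
grasp_force: 0.0
```

```bash
python3 - <<'E'
from h import *
o=sensors.get_obs(); print(o["eef_pos"],o["wrist_force"])
for n in ("top","scene"):
    t=vision.camera(n);cv2.imwrite(f"pics/{n}9.png",t);a=cv2.imread(f"pics/{n}0.png")
    d=cv2.absdiff(t,a).max(2)>40
    y,x=np.where(d); 
    if n=="top": s=(slice(95,215),slice(285,455))
    else: s=(slice(165,235),slice(260,380))
    dd=d[s].astype(np.uint8)
    nb,_,st,ce=cv2.connectedComponentsWithStats(dd,connectivity=8)
    for k in range(1,nb):
        if st[k,4]>=6: print(n,st[k],ce[k]+[s[1].start,s[0].start])
E
```

```text
[0.2971 0.0256 0.1994] [ 0.5413 -0.5378 -0.0627]
top [90 52  7  5  8] [378.375 148.75 ]
top [ 82  58  25  35 327] [377.5688 173.6911]
top [102  75   6   5  13] [389.4615 172.    ]
```

```bash
python3 - <<'E'
from h import *
a,t=[cv2.imread(f"pics/top{k}.png") for k in (0,9)]
m=cv2.absdiff(t,a).max(2)>40; y,x=np.where(m[150:190,365:395]); c,s=np.cos(BT),np.sin(BT)
b=np.array([np.array([[c,s],[-s,c]])@(ray('top',(u+365,v+150),.02)[:2]-[BX,BY])*1000 for u,v in zip(x,y)])
print(b.min(0),b.max(0),b[b[:,0].argmin()])
a,t=[cv2.imread(f"pics/scene{k}.png") for k in (0,9)]
for h in (12,20,30): print((cv2.absdiff(t,a).max(2)[165:235,260:380]>h).sum(), (cv2.absdiff(t,a).max(2)[185:215,280:320]>h).sum())
E
```

```text
[ 11.919  -46.5362] [58.926  25.5785] [ 11.919  -17.7346]
64 11
37 5
21 0
```

The gate and latch match the original latched picture. The tin's near rim is at least 12 mm behind the gate line, and the robot is clear of everything. I'm handing it in.

```bash
python3 -c "
from bench import ctrl; print(ctrl.hand_in())"
```

```text
the job is handed in; nothing more can be done
None
```

I handed the job in at about 22 s with the tin upright inside the box, the gate shut and the latch bar dropped in its catch; final camera pictures matched the starting latched ones, but no verdict came back.

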